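Unfold the crank handle and clamp a lamp housing in the bonding fixture

ROBOT

A 7-joint arm with a two-finger parallel gripper is mounted at the origin on a cart in front of the work surface, level with it; the furniture and walls round the work are solid. World frame = base frame: x ahead of the robot, y to its left, z up, the work surface at z = 0. Lengths are in m, angles in rad, forces in N, time in s.
With the tool pointing down it reaches from about 0.425 to 0.95 m from the base axis. Payload 4.7 kg.
Tool frame: the origin (TCP) lies between the finger pads; the fingertips stand 25 mm ahead of it and the grasp point (between the pads) lies 6 mm ahead of it; z points along the fingers, y is the line along which they close (so a half turn about z gives the same grasp; the last joint's range is limited). The gripper opens to 85 mm and grips with 20 to 120 N. Pads are 22 mm wide; open, the fingers measure 114 mm over their backs; the gripper's body (76 mm by 85 mm) begins 54 mm behind the grasp point. The pads swing forward as they close: fully open they stand 13 mm farther back than shut.
Start: joints at [1.147, 0.469, -0.049, 1.532, 0.024, 1.141, -0.082], TCP at [0.26, -0.623, 0.256] pointing down, gripper open.
Joint ranges: [-2.59, 2.59], [-0.33, 1.99], [-1.39, 1.29], [0.1, 2.45], [-1.04, 4.18], [0.21, 1.99], [-2.66, 2.66]. Speed limits (rad/s): [2.57, 2.57, 3.14, 3.14, 3.14, 3.14, 3.14].

INTERFACE

Orientations are given as a 3x3 rotation matrix whose columns are the frame's x, y, z axes.
In Python, from rig import * gives the robot as it stands. Calls block until the motion is done:
- movep(position, orientation): joint-space move of the TCP to a pose.
- move_l(position, attitude=None, feed=0.15, until_force=None): straight line of the TCP; attitude=None keeps the orientation; feed is the mean speed in m/s. With until_force (N) it stops when the force on the tool has changed by that much, and returns True; else False.
- move_joints(angles): joint-space move.
- command_gripper(opening, newtons=None): finger opening in m; newtons is the grip in N (None keeps the last); returns when the fingers have stopped.
- sleep(seconds).
- inverse_kinematics(position, orientation): joint angles nearest the present ones, or None.
- sense(): the state.
- camera(name): name is "side" or "top" or "wrist"; returns (picture, depth): 480x640x3 uint8, red, green, blue; 480x640 float32, m along the optical axis (not along the pixel's ray), 0 where there is no reading.
- camera_params(name): a dict with "K" (3x3 intrinsics, pixels), "position" and "rotation" of the camera in the world; the wrist camera has in their place "tool_from_camera" (4x4, takes a point from camera to tool coordinates, whose origin is the TCP and whose axes are the flange's). Camera axes: x right, y down, z forward; pixel columns grow to the right and rows downward; lengths in m; the calibration is good to about 2 mm. A picture is of the moment at which its call begins: read the wrist's pose just before it. camera_params takes no time and is no camera call.
A pose or a line that the arm cannot do raises Unreachable and nothing moves.
- finish_job(): hands the job in; it is judged then, once.
The state is a dict: "time_s": time; "joint_pos": joint angles; "qd": joint speeds; "joint_efforts": joint torques, N m; "position": TCP position; "tcp_rot": TCP orientation; "wrist_force": force on the tool from outside, world axes, zero at the start; "ft_torque": the same for the moment, N m; "finger_gap": finger opening in m; "gripper_force": force on a finger pad.
Only numpy, scipy, OpenCV 4.12 (cv2) and the standard library are available. Lean on these libraries where they do the work, as an engineer would, in place of code of your own. Each camera call takes 0.05 s, during which the arm holds its last target. There are 200 camera calls.

TASK

Clamp the lamp housing that lies in the crank fixture: take the ball knob of the folded handle, swing it up until the handle stands upright, hold it up against its return spring and crank clockwise (seen from above) until the pad has pushed the housing square against the far fence and presses it firmly, with about 25 N but never more than 55 N. Then let go, so that the handle folds down by itself and the housing stays clamped, and leave the other things on the bench where they are.

Things in the scene. Friction and masses are not known exactly. Their poses are not given: they have to be found in the camera images.
- fixture: Fixed clamping fixture: dark steel bed 360 x 130 x 12 mm. Origin on the bench under the crank axis, z up, x along the bed away from the crank. A grey gearbox (90 x 84 mm, top at 65 mm) stands at the origin. An aluminium fence 110 mm wide, square to x, 44 mm high, is bolted across the far end, its face 243 to 263 mm from the origin: where is not reported and must be felt.
- pad: Upright rubber pad 70 mm wide, 26 mm high, on the fixture's carriage. Origin at the middle of its front face (at the start 100 mm along x from the fixture's origin, 29.5 mm above the bench); x as the fixture's. The crank's rack drives it 12 mm along +x per rad; behind it are stiff springs (15 N per mm, 6 mm of give).
- housing: Loose black lamp housing, an open tray 120 mm (its x) by 150 mm (its y) by 26 mm high, about 0.3 kg, lying on the bed between pad and fence, open side up, 5 to 35 mm short of the fence and up to about 0.06 rad askew. Origin at the centre of its underside. It is clamped by its rim.
- crank_axis (a point): Point on the vertical crank axis, 114 mm above the bench, level with the fold hinge. Its x axis points along the crank arm from the axis to the fold hinge (it turns with the arm).
- fold_hinge (a point): Centre of the fold hinge at the end of the crank arm, 70 mm from the crank axis, 114 mm above the bench. The hinge line is horizontal and square to the arm. Steel ears 16 mm long, 20 mm across stand round it up to 5 mm higher.
- knob_center (a point): Centre of the black ball knob (diameter 24 mm, spins freely on the stem, firm to grip), 50 mm from the fold hinge on a 10 mm steel stem. Folded, it is 20 mm from the crank axis, 1 mm above the 16 mm wide crank arm (arm top 101 mm, underside 91 mm above the bench; below it a round hub of 34 mm). Upright, it is 50 mm straight above the hinge.
- fold (a joint): Fold hinge, rad: 0 folded flat on the arm towards the crank axis, 1.57 upright, stop at 1.66. A spring folds it down again (0.08 Nm at 0, 0.21 Nm upright, so about 4 N at the knob); it has no catch.
- crank (a joint): Crank angle, rad: 0 at the start, grows clockwise seen from above, stop at 5.0. Turning takes 0.45 Nm of friction (5 to 7 N at the upright knob), which also holds the crank where it is left against up to 37 N at the pad. Every 10 N at the pad add 0.12 Nm (1.7 N at the knob). Clamping takes some 2 to 3.7 rad.
- gauge_block: Bystander: small stepped steel block 24 x 50 x 32 mm beside the fixture; origin under its centre.
- jar: Bystander: white jar with screw lid, 56 mm wide, 79 mm high; origin under its centre.
- tape_roll: Bystander: roll of tape, 104 mm wide, 25 mm high, lying flat; origin under its centre.
- screw_box: Bystander: flat closed box 90 x 120 x 29 mm; origin under its centre.
- marker: Bystander: marker pen 131 mm long, 14 mm thick, lying; origin under its centre.

How it is judged:
On the way, in this order (a step that is already met when the one before it is completed fails the run):
1. the handle is swung up (fold beyond 1.35 rad) before the crank is turned (still below 0.4 rad) (value of joint fold above 1.35 rad and value of joint crank below 0.4 rad), for 0.1 s.
2. the pad presses the housing with over 10 N while the handle is held up (contact force between pad and housing above 10 N and value of joint fold above 1.2 rad), for 0.2 s.
At the end, for the whole second after the job is handed in: The pad presses the housing with more than 10 N, the housing lies flat (within 0.08 rad), square to the bed within 0.04 rad and at rest, and the handle has folded down (below 0.3 rad) (contact force between pad and housing above 10 N and angle between the x axis of housing and the x axis of fixture, either way round below 0.04 rad and angle between housing's own z axis and vertical below 0.08 rad and value of joint fold below 0.3 rad and linear speed of housing below 0.01 m/s); the robot touches nothing.
It fails at once if the pad presses the housing with more than 60 N (contact force between pad and housing above 60 N).
It fails at once if a bystander is moved by more than 30 mm (distance of any of gauge_block, jar, tape_roll, screw_box, marker from where it was at the start of the episode above 0.03 m).
It also fails if it takes over 64 s, if anything falls off the work surface, if the arm or the gripper's body presses on something with over 40 N, if the wrist force passes 120 N, or if a joint passes its speed limit or range.

## Working session

There is one attempt and no reset: what is moved stays moved. The work goes in short steps, each a Python script; the robot and the scene stay as the last script left them, time stands still between calls to the robot, and variables do not carry over. Pictures are saved under pics/ and viewed, at most 10 in all, crops included, and the job is handed in when it is done.

```bash
mkdir -p pics; ls
python3 - <<'E'
from rig import *
import cv2, numpy as np
for n in ["top","side"]:
    p,d=camera(n); cv2.imwrite(f"pics/{n}0.png",p[:,:,::-1]); np.save(f"pics/{n}0.npy",d); 
    print(n,camera_params(n))
s=sense(); print(s["time_s"],s["position"],s["tcp_rot"],s["wrist_force"])
E
```

```text
pics
top {'K': array([[504.31165814,   0.        , 309.94353498],
       [  0.        , 504.31165814, 239.16976715],
       [  0.        ,   0.        ,   1.        ]]), 'position': array([0.47245422, 0.31253698, 1.06702081]), 'rotation': array([[ 2.11933342e-02, -9.95274903e-01,  9.47560553e-02],
       [-9.99775076e-01, -2.10220565e-02,  2.80554196e-03],
       [-8.00318356e-04, -9.47942011e-02, -9.95496569e-01]])}
side {'K': array([[440.71555603,   0.        , 318.4903972 ],
       [  0.        , 440.71555603, 237.41168485],
       [  0.        ,   0.        ,   1.        ]]), 'position': array([ 1.14415535, -0.15051356,  0.61680009]), 'rotation': array([[ 0.59902019,  0.45743285, -0.65721381],
       [ 0.80037693, -0.31754222,  0.50849159],
       [ 0.02390763, -0.83061551, -0.55633291]])}
0.1 [ 0.2594333  -0.62264676  0.25539917] [[ 9.23069268e-01  3.84633039e-01 -7.43397561e-04]
 [ 3.84633747e-01 -9.23067960e-01  1.55622167e-03]
 [-8.76322007e-05 -1.72243619e-03 -9.99998513e-01]] [-0.44896711 -0.51897326 -0.16639796]
```

View pics/top0.png

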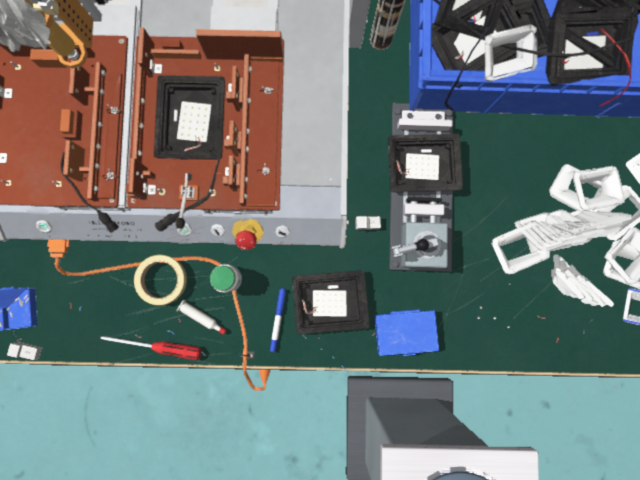

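View pics/side0.png

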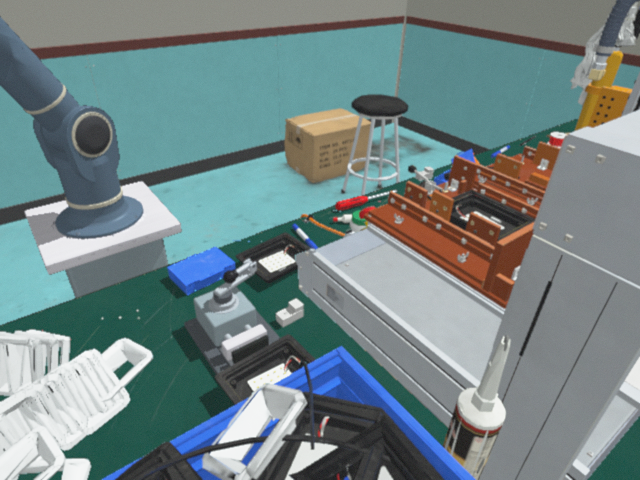

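The top view shows the fixture with its bed at cols 390–453, rows 103–271. The gearbox is near (425,245), the knob near (424,244), the hinge end near (398,249) and the housing at (425,165). The side view shows the same, with the knob at (230,277). I'll enlarge the top crop and measure.

```bash
cat > h.py <<'E'
from rig import *
import cv2, numpy as np
def ray(n,u,v):
    c=camera_params(n); d=c["rotation"]@np.linalg.inv(c["K"])@[u,v,1.]; return c["position"],d
def onz(n,u,v,z):
    o,d=ray(n,u,v); return o+d*(z-o[2])/d[2]
def cloud(n,d):
    c=camera_params(n); v,u=np.mgrid[:480,:640]
    P=np.stack([u,v,np.ones_like(u)],-1)@np.linalg.inv(c["K"]).T*d[...,None]
    return P@c["rotation"].T+c["position"]
E
python3 - <<'E'
from h import *
p=cv2.imread("pics/top0.png"); d=np.load("pics/top0.npy"); P=cloud("top",d)
cv2.imwrite("pics/crop.png",cv2.resize(p[195:280,380:465],None,fx=7,fy=7,interpolation=cv2.INTER_CUBIC))
R=np.zeros((480,640),bool); R[90:285,380:470]=1
z=P[...,2]
for nm,lo,hi in [("gearbox",.058,.072),("arm",.097,.105),("high",.107,.16),("bed",.008,.016),("rim",.034,.043)]:
    m=((z>lo)&(z<hi)&R).astype(np.uint8); c,_=cv2.findContours(m,cv2.RETR_EXTERNAL,cv2.CHAIN_APPROX_NONE)
    c=max(c,key=cv2.contourArea); q=P[m>0]
    r=cv2.minAreaRect(c); zm=np.median(q[:,2]); print(nm,m.sum(),r,zm)
    print([onz("top",*b,zm).round(4).tolist() for b in cv2.boxPoints(r)],onz("top",*r[0],zm).round(4))
hs=cv2.cvtColor(p,cv2.COLOR_BGR2HSV)
dark=(hs[...,2]<60)&R; dark[:228]=0; dark[262:]=0; dark[:,:405]=0;dark[:,445:]=0
v,u=np.nonzero(dark&(z>.09)); print("knob",u.mean(),v.mean(),len(u),np.median(z[v,u]),z[v,u].max(),onz("top",u.mean(),v.mean(),.114))
E
```

```text
gearbox 1536 ((425.0, 244.5), (45.0, 42.0), 90.0) 0.06476234361957423
[[0.6064, 0.1278, 0.0648], [0.6081, 0.0437, 0.0648], [0.5181, 0.0441, 0.0648], [0.5163, 0.1275, 0.0648]] [0.562  0.0858 0.0648]
arm 209 ((432.189208984375, 242.63511657714844), (8.219949722290039, 9.699540138244629), 80.53767395019531) 0.1004433376857542
[[0.5688, 0.0905, 0.1004], [0.5723, 0.0721, 0.1004], [0.5567, 0.0695, 0.1004], [0.5532, 0.0879, 0.1004]] [0.5627 0.08   0.1004]
high 521 ((410.058837890625, 247.7353057861328), (12.126781463623047, 37.107948303222656), 75.96376037597656) 0.1193080717339643
[[0.5523, 0.1629, 0.1193], [0.5708, 0.0951, 0.1193], [0.5486, 0.0896, 0.1193], [0.5302, 0.1573, 0.1193]] [0.5504 0.1263 0.1193]
bed 3848 ((422.4953308105469, 164.39149475097656), (39.39756393432617, 54.03590774536133), 87.51044464111328) 0.012741613600569801
[[0.7769, 0.1388, 0.0127], [0.7844, 0.0234, 0.0127], [0.699, 0.0202, 0.0127], [0.6916, 0.1347, 0.0127]] [0.7378 0.0793 0.0127]
rim 1966 ((424.39556884765625, 162.73904418945312), (56.8669548034668, 72.61088562011719), 88.40885925292969) 0.038074655115827194
[[0.7918, 0.1584, 0.0381], [0.7993, 0.0067, 0.0381], [0.6788, 0.0043, 0.0381], [0.6714, 0.1543, 0.0381]] [0.735  0.0809 0.0381]
knob 422.40384615384613 244.89423076923077 104 0.12232773837952143 0.1274846994204606 [0.55677002 0.10182513 0.114     ]
```

View pics/crop.png

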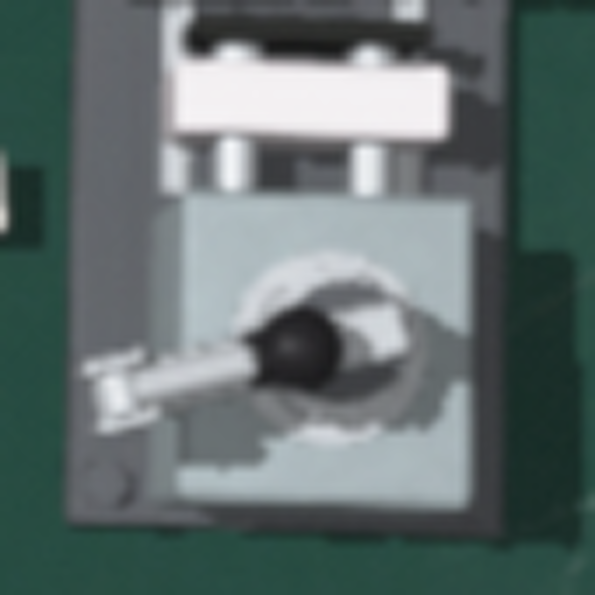

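The crop shows the knob at full-image pixel (422.4,244.7), the hinge ears at (397,251) and the arm pointing towards world +y. The gearbox centre (0.562,0.086), its 90x84 mm size and the handle line all agree. I'll go above the knob and take one close look.

```bash
cat >> h.py <<'E'
AX=np.array([.5617,.0858]); A=np.array([-.262,.965]); A/=np.linalg.norm(A)
def tool(a):
    return np.array([[a[0],a[1],0],[a[1],-a[0],0],[0,0,-1.]]).T
def wcam():
    s=sense(); p,d=camera("wrist"); c=camera_params("wrist"); T=np.eye(4); T[:3,:3]=s["tcp_rot"]; T[:3,3]=s["position"]
    return p,d,T@c["tool_from_camera"],c["K"]
def wz(M,K,u,v,z):
    d=M[:3,:3]@np.linalg.inv(K)@[u,v,1.]; o=M[:3,3]; return o+d*(z-o[2])/d[2]
E
python3 - <<'E'
from h import *
k=AX+.02*A
R=tool(A); R2=R@np.diag([-1,-1,1.])
for r in (R,R2): print(inverse_kinematics([*k,.25],r))
R=min((r for r in (R,R2) if inverse_kinematics([*k,.25],r) is not None),key=lambda r:abs(inverse_kinematics([*k,.25],r)[6]))
movep([*k,.25],R); np.save("R.npy",R)
p,d,M,K=wcam(); cv2.imwrite("pics/w1.png",p[:,:,::-1]); np.savez("pics/w1.npz",d=d,M=M,K=K)
s=sense();print(s["time_s"],s["position"],R,s["wrist_force"])
E
```

```text
[ 0.36648206  0.41301976 -0.82024122  1.76974288  0.33479557  1.10473028
 -0.29983792]
[-1.06938802  0.48438241  1.11964071  1.84633563 -0.48442068  1.11949062
 -2.65035449]
2.925 [0.55679413 0.10401279 0.24983013] [[-0.26201716  0.96506321  0.        ]
 [ 0.96506321  0.26201716  0.        ]
 [ 0.          0.         -1.        ]] [ 0.64144395  0.08260378 -1.25745499]
```

View pics/w1.png

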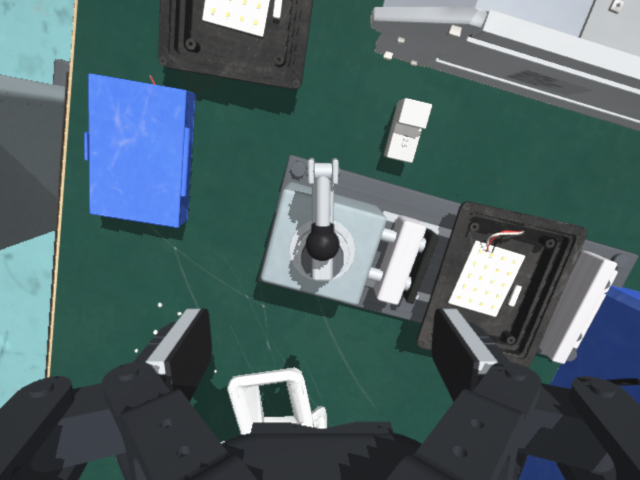

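The knob is at (321,242), the hinge ears are at (323,170), and the handle is vertical in the picture, so the tool is well aligned. Next I'll compute positions from this view.

Run:
```python
from h import *
f=np.load("pics/w1.npz"); M,K=f["M"],f["K"]
g=cv2.cvtColor(cv2.imread("pics/w1.png"),cv2.COLOR_BGR2GRAY)
m=(g<50).astype(np.uint8); m[:222]=0;m[262:]=0;m[:,:303]=0;m[:,340:]=0
n,l,st,c=cv2.connectedComponentsWithStats(cv2.morphologyEx(m,cv2.MORPH_OPEN,np.ones((5,5))))
i=1+st[1:,4].argmax(); print(st[i],c[i])
k=wz(M,K,*c[i],.114); h=wz(M,K,323,171,.119); print(k,h,(h-k)[:2],np.hypot(*(h-k)[:2]),M[:3,3])
print("pred",AX+.02*A,AX+.07*A)
P=lambda u,v,z:wz(M,K,u,v,z).round(4)
print("gear",P(290,188,.065),P(385,215,.065),P(260,281,.065),P(358,305,.065))
```

```text
[306 227  32  33 746] [321.39142091 243.45040214]
[0.55626527 0.10322236 0.114     ] [0.54418832 0.15234703 0.119     ] [-0.01207695  0.04912467] 0.05058740711602927 [0.53753632 0.17375899 0.36771165]
pred [0.55645966 0.10510126] [0.5433588  0.15335442]
gear [0.5235 0.1278 0.065 ] [0.604  0.1266 0.065 ] [0.5174 0.0433 0.065 ] [0.6056 0.0435 0.065 ]
```

```bash
cat >> h.py <<'E'
KN=np.array([.5563,.1042]); HG=np.array([.5438,.1529]); AX2=HG-.07*A
E
python3 - <<'E'
from h import *
R=np.load("R.npy")
command_gripper(.055,30)
move_l([*KN,.17]); print(move_l([*KN,.1205],feed=.06,until_force=8))
f0=sense()["wrist_force"]; command_gripper(.0,30)
s=sense(); print(s["time_s"],s["position"],s["finger_gap"],s["gripper_force"],f0,s["wrist_force"],AX2)
p,d=camera("side"); cv2.imwrite("pics/s1.png",cv2.resize(p[220:360,150:330,::-1],None,fx=4,fy=4))
E
```

```text
False
5.3917 [0.55718481 0.10436829 0.12100809] 0.021927557351295316 29.33249831199646 [-0.01441367  0.09189515 -0.34439729] [2.95244557 0.37450651 1.13409335] [0.5621412  0.08534558]
```

View pics/s1.png

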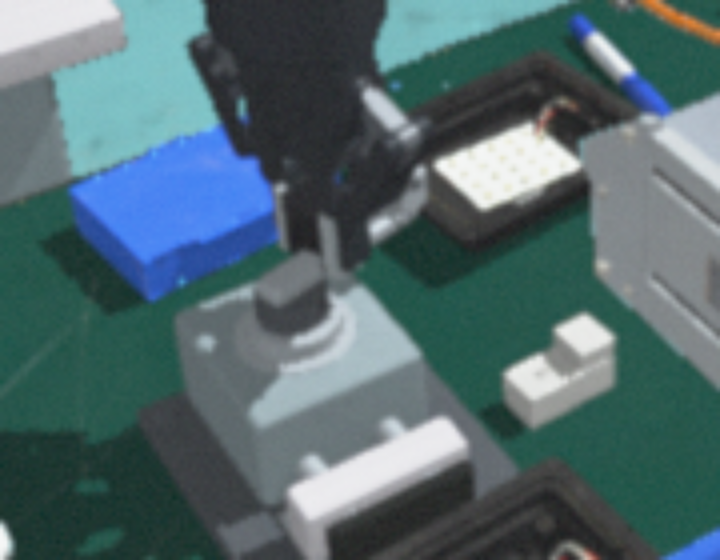

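The fingers are closed round the knob, which they hide, and the gap is 21.9 mm. Next is the swing up along the arc, with force monitored.

Run:
```python
from h import *
z0=.1205
for f in np.linspace(.1,1.5,15):
    r=.07-.05*np.cos(f)
    move_l([*(AX2+r*A),z0+.05*np.sin(f)],feed=.06)
    s=sense(); 
    F=s["wrist_force"]; print(round(f,2),round(s["time_s"],2),"Frad %.1f Ftan %.1f Fz %.1f"%(F[:2]@A,F[0]*A[1]-F[1]*A[0],F[2]),"gap %.4f"%s["finger_gap"],s["position"].round(4))
    if np.linalg.norm(F)>35: print("STOP");break
p,d=camera("side"); cv2.imwrite("pics/s2.png",cv2.resize(p[200:340,150:330,::-1],None,fx=4,fy=4))
```

```text
0.1 5.69 Frad -0.9 Ftan 3.5 Fz -4.2 gap 0.0218 [0.5571 0.1045 0.1254]
0.2 5.94 Frad -2.1 Ftan 4.2 Fz -4.9 gap 0.0219 [0.5568 0.1052 0.1303]
0.3 6.19 Frad -1.7 Ftan 4.9 Fz -5.4 gap 0.0216 [0.5566 0.1065 0.1352]
0.4 6.44 Frad -1.6 Ftan 3.7 Fz -5.1 gap 0.0225 [0.556  0.1082 0.1398]
0.5 6.69 Frad -2.4 Ftan 4.1 Fz -4.9 gap 0.0220 [0.5555 0.1101 0.1443]
0.6 6.94 Frad -3.1 Ftan 4.7 Fz -4.7 gap 0.0221 [0.5549 0.1126 0.1485]
0.7 7.19 Frad -3.3 Ftan 4.6 Fz -5.1 gap 0.0219 [0.5541 0.1153 0.1525]
0.8 7.44 Frad -3.2 Ftan 4.8 Fz -4.8 gap 0.0216 [0.5532 0.1184 0.1561]
0.9 7.69 Frad -4.5 Ftan 3.6 Fz -4.0 gap 0.0219 [0.5523 0.1218 0.1594]
1.0 7.94 Frad -5.1 Ftan 3.7 Fz -4.8 gap 0.0220 [0.5514 0.1253 0.1624]
1.1 8.19 Frad -5.6 Ftan 4.8 Fz -2.9 gap 0.0218 [0.5503 0.1293 0.1649]
1.2 8.44 Frad -6.3 Ftan 4.3 Fz -2.4 gap 0.0221 [0.5493 0.1332 0.167 ]
1.3 8.69 Frad -6.3 Ftan 4.2 Fz -0.2 gap 0.0218 [0.5482 0.1377 0.1687]
1.4 8.94 Frad -6.5 Ftan 3.6 Fz -0.9 gap 0.0219 [0.547  0.1425 0.1699]
1.5 9.19 Frad -6.3 Ftan 4.1 Fz 0.3 gap 0.0218 [0.5456 0.1473 0.1705]
```

View pics/s2.png

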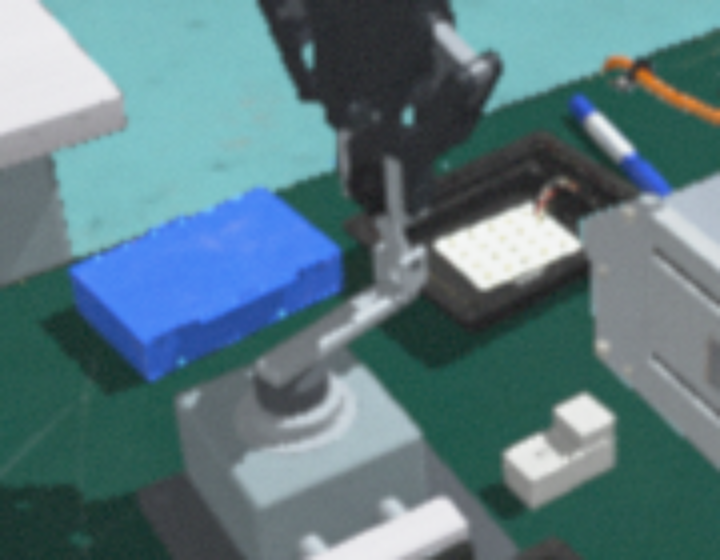

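The handle stands nearly upright and the crank has not turned. Next I'll crank with a torque log and guard.

```bash
cat >> h.py <<'E'
TH0=np.arctan2(A[1],A[0]); ZC=.1705
def state():
    s=[sense() for _ in range(4)]; F=np.mean([q["wrist_force"] for q in s],0); p=s[-1]["position"]
    v=p[:2]-AX2; r=np.hypot(*v); th=(TH0-np.arctan2(v[1],v[0])+.7)%(2*np.pi)-.7
    return dict(t=s[-1]["time_s"],c=th,r=r,tq=v[0]*F[1]-v[1]*F[0],fr=F[:2]@v/r,fz=F[2],z=p[2],gap=s[-1]["finger_gap"])
def go(c,r,feed=.06,n=1):
    th=TH0-c; move_l([*(AX2+r*np.array([np.cos(th),np.sin(th)])),ZC],feed=feed)
def show(c,r,q): print("cmd %.2f r %.4f | t %.2f c %.3f r %.4f tq %.3f fr %.1f fz %.1f gap %.4f"%(c,r,q["t"],q["c"],q["r"],q["tq"],q["fr"],q["fz"],q["gap"]))
E
python3 - <<'E'
from h import *
import json
r=.072
go(0,r); q=state(); show(0,r,q); log=[]; hit=0; c=0
while c<3.95:
    c+=.05; go(c,r,.05); q=state(); log.append((c,q["c"],q["tq"]))
    r=np.clip(r+.3*(.0695-q["r"]),.068,.075)
    base=np.median([l[2] for l in log[4:][-25:-3]]) if len(log)>12 else None
    if round(c/.05)%4==0 or hit: show(c,r,q)
    if q["r"]<.055 or abs(q["fz"])>25 or q["gap"]<.015: print("BAD");show(c,r,q);break
    if base is not None and q["tq"]-base>.12:
        hit+=1; show(c,r,q)
        if hit>=2 or q["tq"]-base>.22: print("HIT base",base);break
    else: hit=0
json.dump([log,c,r],open("log.json","w"))
print(np.round(np.array(log)[-14:],3).tolist())
E
```

```text
cmd 0.00 r 0.0720 | t 9.49 c 0.006 r 0.0697 tq -0.355 fr -6.7 fz -1.0 gap 0.0219
cmd 0.20 r 0.0722 | t 10.49 c 0.154 r 0.0696 tq 0.441 fr -6.2 fz 8.6 gap 0.0214
cmd 0.40 r 0.0719 | t 11.49 c 0.346 r 0.0697 tq 0.414 fr -6.4 fz 5.9 gap 0.0218
cmd 0.60 r 0.0712 | t 12.49 c 0.541 r 0.0702 tq 0.429 fr -5.1 fz 5.4 gap 0.0219
cmd 0.80 r 0.0707 | t 13.49 c 0.736 r 0.0698 tq 0.361 fr -4.3 fz 4.7 gap 0.0221
cmd 1.00 r 0.0706 | t 14.49 c 0.926 r 0.0689 tq 0.411 fr -4.8 fz 4.5 gap 0.0212
cmd 1.20 r 0.0714 | t 15.49 c 1.123 r 0.0688 tq 0.507 fr -4.3 fz 4.9 gap 0.0215
cmd 1.40 r 0.0721 | t 16.49 c 1.321 r 0.0688 tq 0.452 fr -5.1 fz 4.5 gap 0.0223
cmd 1.60 r 0.0733 | t 17.49 c 1.519 r 0.0683 tq 0.473 fr -7.9 fz 5.2 gap 0.0213
cmd 1.80 r 0.0744 | t 18.49 c 1.720 r 0.0688 tq 0.444 fr -8.6 fz 5.7 gap 0.0217
cmd 2.00 r 0.0750 | t 19.49 c 1.922 r 0.0683 tq 0.428 fr -10.3 fz 6.4 gap 0.0218
cmd 2.20 r 0.0750 | t 20.49 c 2.129 r 0.0675 tq 0.386 fr -10.0 fz 4.9 gap 0.0215
cmd 2.40 r 0.0750 | t 21.49 c 2.342 r 0.0673 tq 0.402 fr -9.5 fz 3.4 gap 0.0216
cmd 2.60 r 0.0750 | t 22.49 c 2.559 r 0.0675 tq 0.314 fr -8.8 fz 2.1 gap 0.0216
cmd 2.75 r 0.0750 | t 23.24 c 2.704 r 0.0678 tq 0.560 fr -6.9 fz -1.2 gap 0.0219
cmd 2.80 r 0.0750 | t 23.49 c 2.753 r 0.0678 tq 0.568 fr -7.4 fz -2.7 gap 0.0217
cmd 2.80 r 0.0750 | t 23.49 c 2.753 r 0.0678 tq 0.568 fr -7.4 fz -2.7 gap 0.0217
HIT base 0.4109889935043795
[[2.15, 2.076, 0.42], [2.2, 2.129, 0.386], [2.25, 2.182, 0.38], [2.3, 2.235, 0.39], [2.35, 2.288, 0.398], [2.4, 2.342, 0.402], [2.45, 2.395, 0.338], [2.5, 2.45, 0.282], [2.55, 2.504, 0.384], [2.6, 2.559, 0.314], [2.65, 2.608, 0.398], [2.7, 2.657, 0.45], [2.75, 2.704, 0.56], [2.8, 2.753, 0.568]]
```

Run:
```python
from h import *
r=.075
for c in (2.82,2.84,2.86):
    go(c,r,.03); q=state(); show(c,r,q)
    if q["tq"]>.68: break
p,d=camera("top"); np.save("pics/top1.npy",d); cv2.imwrite("pics/t1.png",cv2.resize(p[85:285,340:500,::-1],None,fx=3,fy=3))
```

```text
cmd 2.82 r 0.0750 | t 23.74 c 2.767 r 0.0677 tq 0.667 fr -7.1 fz -3.4 gap 0.0215
cmd 2.84 r 0.0750 | t 23.99 c 2.785 r 0.0677 tq 0.729 fr -7.2 fz -4.6 gap 0.0215
```

View pics/t1.png

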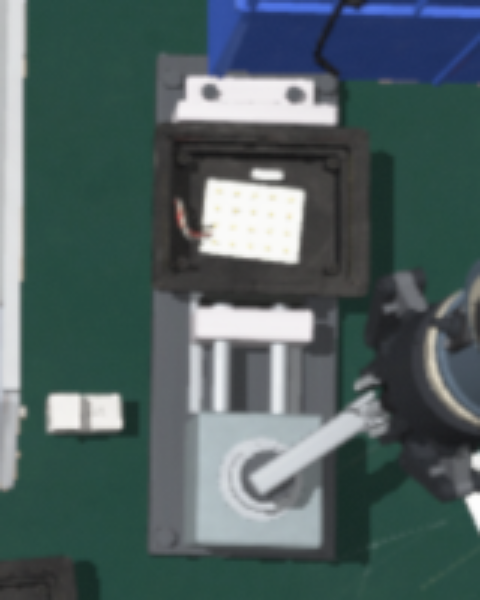

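The housing touches the fence at rows 122–130 of the crop, with the pad behind it. The housing may be a little askew, so I'll measure its angle against the fence and pad edges.

Run:
```python
from h import *
from scipy import stats
for nm in ("top0","top1"):
    P=cloud("top",np.load(f"pics/{nm}.npy")); R=np.zeros((480,640),bool); R[90:212,380:470]=1
    z=P[...,2]
    if nm=="top1": pic=1
    def edge(m,far,u0,u1):
        u=np.arange(u0,u1); v=np.array([ (np.nonzero(m[:,k])[0].min() if far else np.nonzero(m[:,k])[0].max()) if m[:,k].any() else -1 for k in u])
        ok=v>0; q=np.array([onz("top",a,b,ZZ)[:2] for a,b in zip(u[ok],v[ok])])
        s=stats.theilslopes(q[:,0],q[:,1]); return "slope %.4f x@y=.085 %.4f"%(s[0],s[1]+s[0]*.085)
    ZZ=.038; m=R&(z>.033)&(z<.041); m[:120]=0;m[200:]=0
    print(nm,"rim far",edge(m,True,396,456),"near",edge(m,False,396,402),edge(m,False,396,456))
    for side in ("L","R"):
        v=np.arange(140,170); u=[(np.nonzero(m[k])[0].min() if side=="L" else np.nonzero(m[k])[0].max()) for k in v]
        q=np.array([onz("top",a,b,.038)[:2] for a,b in zip(u,v)]); s=stats.theilslopes(q[:,1],q[:,0]); print(" side",side,"yaw %.4f y@%.4f"%(s[0],s[1]+s[0]*.75))
    ZZ=.056; m=R&(z>.042)&(z<.06)&(P[...,0]>.78); print(" fence zmax",np.percentile(z[m],90)); ZZ=np.median(z[m]); print(" fence far/near",ZZ,edge(m,True,405,445),edge(m,False,405,445))
    # bed side edges at z=.012
    b=R&(z>.006)&(z<.016)
    g=(z>.058)&(z<.07); g[:200]=0; g[280:]=0; g[:,:400]=0; g[:,448:]=0
    ZZ=.065; print(" gearbox far",edge(g,True,408,440),"near",edge(g,False,405,430))
```

```text
top0 rim far slope 0.0233 x@y=.085 0.8134 near slope -0.0210 x@y=.085 0.6754 slope -0.0385 x@y=.085 0.6745
 side L yaw 0.0065 y@0.1566
 side R yaw 0.0339 y@0.0085
 fence zmax 0.055296837588263446
 fence far/near 0.04495883970844117 slope -0.0209 x@y=.085 0.8630 slope -0.0209 x@y=.085 0.8133
 gearbox far slope -0.0211 x@y=.085 0.6056 near slope -0.0212 x@y=.085 0.5188
top1 rim far slope 0.0201 x@y=.085 0.8134 near slope -0.0210 x@y=.085 0.6943 slope -0.0211 x@y=.085 0.6600
 side L yaw -0.0289 y@0.1524
 side R yaw -0.0074 y@0.0026
 fence zmax 0.05528404397341902
 fence far/near 0.0451720642404545 slope -0.0988 x@y=.085 0.8623 slope 0.0139 x@y=.085 0.8135
 gearbox far slope -0.0211 x@y=.085 0.6055 near slope -0.0212 x@y=.085 0.5188
```

Run:
```python
from h import *
g=cv2.imread("pics/t1.png",0).astype(float); g=cv2.GaussianBlur(g,(0,0),2)
# crop coords -> full: u=340+(x+.5)/3-.5 ; v=85+(y+.5)/3-.5
def W(x,y,z): return onz("top",340+(x+.5)/3-.5,85+(y+.5)/3-.5,z)[:2]
def fit(z,cols=None,rows=None,lo=0,hi=0):
    q=[]
    for k in (cols if cols is not None else rows):
        l=g[lo:hi,k] if cols is not None else g[k,lo:hi]
        d=np.abs(np.diff(l)); i=d.argmax(); w=d[max(0,i-4):i+5]; c=lo+.5+(np.arange(max(0,i-4),max(0,i-4)+len(w))*w).sum()/w.sum()
        q.append(W(k,c,z) if cols is not None else W(c,k,z))
    q=np.array(q,np.float32); vx,vy,x0,y0=cv2.fitLine(q,cv2.DIST_HUBER,0,.001,.001).ravel()
    a=np.arctan2(vy,vx); a=(a+np.pi/4)%(np.pi/2)-np.pi/4; return "yaw %.4f at %.4f %.4f"%(a,x0,y0)
print("housing L",fit(.038,rows=range(140,285),lo=145,hi=172))
print("housing far|fence face",fit(.038,cols=range(190,325),lo=114,hi=134))
print("gear far",fit(.065,cols=range(195,312),lo=402,hi=424))
print("gear near",fit(.065,cols=range(200,312),lo=532,hi=553))
print("gear left",fit(.065,rows=range(425,535),lo=178,hi=202))
print("carriage near",fit(.05,cols=range(200,305),lo=328,hi=352))
print("bed left",fit(.012,rows=range(310,540),lo=140,hi=165))
print("bed bottom",fit(.012,cols=range(160,320),lo=545,hi=568))
print("housing near R",fit(.038,cols=range(325,355),lo=285,hi=310), "near L",fit(.038,cols=range(162,190),lo=282,hi=305))
```

```text
housing L yaw -0.0072 at 0.7575 0.1405
housing far|fence face yaw -0.0122 at 0.8151 0.0789
gear far yaw -0.0149 at 0.6064 0.0878
gear near yaw -0.0173 at 0.5184 0.0869
gear left yaw -0.0133 at 0.5557 0.1252
carriage near yaw -0.0154 at 0.6593 0.0853
bed left yaw -0.0132 at 0.6091 0.1477
bed bottom yaw 0.0615 at 0.5178 0.0886
housing near R yaw 0.0832 at 0.6924 0.0202 near L yaw -0.3932 at 0.6905 0.1369
```

The fixture yaw is about −0.014, with housing and fence at about −0.012, so the housing is square. The torque rise of about 0.33 Nm corresponds to roughly 27 N at the pad. I'll unload the arm, release and check.

Run:
```python
from h import *
go(2.79,.075,.03); q=state(); show(2.79,.075,q)
command_gripper(.085); sleep(.2)
p=sense()["position"]; move_l([p[0],p[1],.30],feed=.15); sleep(.3)
p=AX2+np.array([.0,-.10]); movep([*p,.32],np.load("R.npy")); sleep(.3)
s=sense(); print(s["time_s"],s["position"],s["wrist_force"])
p,d=camera("side"); cv2.imwrite("pics/s3.png",cv2.resize(p[210:400,150:350,::-1],None,fx=3,fy=3))
p,d=camera("wrist"); cv2.imwrite("pics/w3.png",p[:,:,::-1])
```

```text
cmd 2.79 r 0.0750 | t 24.32 c 2.772 r 0.0679 tq 0.298 fr -8.4 fz 2.1 gap 0.0218
27.125 [ 0.56237424 -0.01380827  0.31963668] [-0.08490282 -0.4347314   0.03933819]
```

View pics/s3.png

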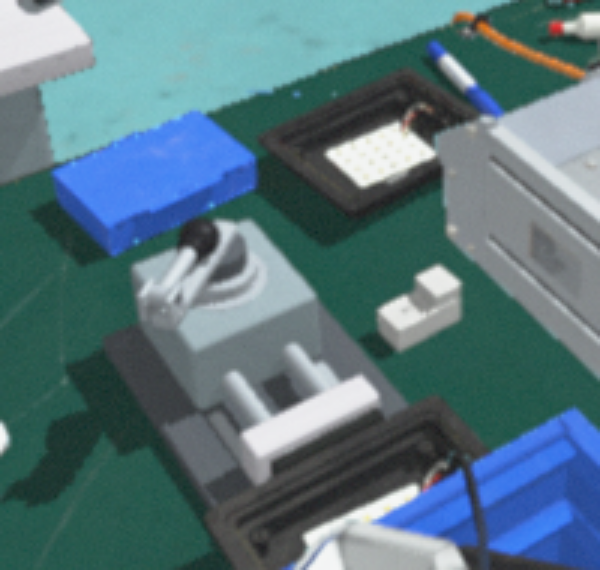

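View pics/w3.png

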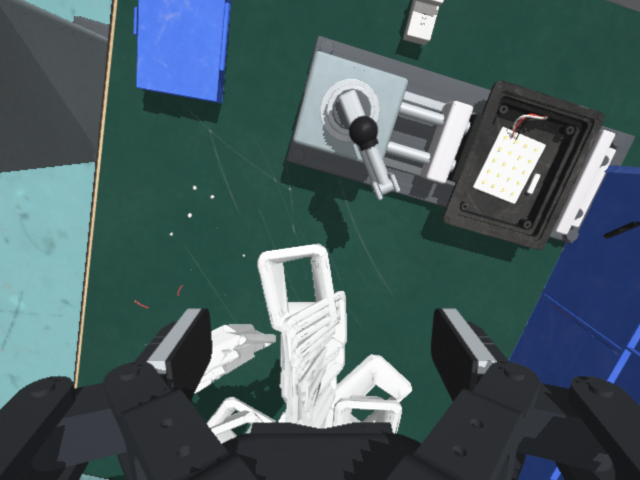

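The handle is folded down: knob at (364,131), hinge at (384,190). The housing sits square between pad and fence, the bystanders are untouched and the gripper is clear, so I'll hand in.

```bash
python3 -c "
from rig import *
print(finish_job())"
```

```text
the job is handed in; nothing more can be done
None
```

The job is handed in: the housing is clamped square against the fence at about 25 N (estimated from the crank torque), the handle has folded down and the gripper is clear; no verdict came back.

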